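# Unload the dry-block bath into the vial tray, same order

## Task

The four sample vials in the aluminium blocks of the dry-block bath carry no labels, so their order is all that identifies them: move them into the four empty cells of the blue tray, one vial to a cell, in the same left-to-right order in which they stand in the bath. Keep each vial upright and set it down on the cell's floor rather than dropping it, and leave the steel reference can where it stands in the tray's left end cell.

Things in the scene. Friction and masses are not known exactly. Their poses are not given: they have to be found in the camera images.
- vial_1: The shortest of four loose amber glass vials with white screw caps: upright cylinder, 28 mm in diameter, 78 mm tall over the 15 mm cap, 30 to 90 g. Origin: centre of its underside, z up its axis. Starts in the well of block_1, sunk 32 mm, its top 46 mm sticking out. Heights say nothing of the order: any vial may be anywhere in the row.
- vial_2: The second shortest of four loose amber glass vials with white screw caps: upright cylinder, 28 mm in diameter, 86 mm tall over the 15 mm cap, 30 to 90 g. Origin: centre of its underside, z up its axis. Starts in the well of block_2, sunk 32 mm, its top 54 mm sticking out. Heights say nothing of the order: any vial may be anywhere in the row.
- vial_3: The second tallest of four loose amber glass vials with white screw caps: upright cylinder, 28 mm in diameter, 94 mm tall over the 15 mm cap, 30 to 90 g. Origin: centre of its underside, z up its axis. Starts in the well of block_3, sunk 32 mm, its top 62 mm sticking out. Heights say nothing of the order: any vial may be anywhere in the row.
- vial_4: The tallest of four loose amber glass vials with white screw caps: upright cylinder, 28 mm in diameter, 102 mm tall over the 15 mm cap, 30 to 90 g. Origin: centre of its underside, z up its axis. Starts in the well of block_4, sunk 32 mm, its top 70 mm sticking out. Heights say nothing of the order: any vial may be anywhere in the row.
- block_1: Fixed aluminium block holding vial_1 at the start: one of four alike, in a row along y (54 mm apart, shuffled at each start) in the grey dry-block bath. 75 x 52 x 50 mm. Origin: centre of its underside, 45 mm above the table; x away from the robot, y to the left along the row, z up. Round well in its top: 31 mm wide, 32 mm deep, floor 18 mm above the origin.
- block_2: Fixed aluminium block holding vial_2 at the start: one of four alike, in a row along y (54 mm apart, shuffled at each start) in the grey dry-block bath. 75 x 52 x 50 mm. Origin: centre of its underside, 45 mm above the table; x away from the robot, y to the left along the row, z up. Round well in its top: 31 mm wide, 32 mm deep, floor 18 mm above the origin. The blocks are turned alike, within 0.3 rad of the world axes.
- block_3: Fixed aluminium block holding vial_3 at the start: one of four alike, in a row along y (54 mm apart, shuffled at each start) in the grey dry-block bath. 75 x 52 x 50 mm. Origin: centre of its underside, 45 mm above the table; x away from the robot, y to the left along the row, z up. Round well in its top: 31 mm wide, 32 mm deep, floor 18 mm above the origin. Bath: 210 x 270 mm, 85 mm high; the block tops stand 10 mm above its rim.
- block_4: Fixed aluminium block holding vial_4 at the start: one of four alike, in a row along y (54 mm apart, shuffled at each start) in the grey dry-block bath. 75 x 52 x 50 mm. Origin: centre of its underside, 45 mm above the table; x away from the robot, y to the left along the row, z up. Round well in its top: 31 mm wide, 32 mm deep, floor 18 mm above the origin. The bath may be left or right of the tray; tweezers lie on its rear deck.
- tray: Blue tray fixed on the table, 56 x 264 mm, 26 mm high: five open cells in a row, 48 x 48 mm inside, floor 5 mm thick. Origin: centre of its underside; x away from the robot, y to the left along the row, z up; turned up to 0.3 rad. Cell centres: y = +104 (left end, holds the reference), +52, 0, -52, -104 mm. A beaker and a jar up to 75 mm tall stand over 65 mm behind its centre line.
- reference: Short sealed steel can, 32 mm in diameter and 56 mm tall, the reference sample, standing upright in the tray's left end cell. Origin: centre of its underside, z up. It stays where it is.
Mind the look-alikes: they are no part of the job. Leave any red look-alike of the vial_2 alone.

How it is judged:
By the outcome, as a careful person would: the job done as asked, in the order asked, and still so for the second after the job is handed in, with the robot touching nothing.
It also fails if it takes over 112 s, if anything falls off the work surface, if the arm or the gripper's body presses on something with over 40 N, if the wrist force passes 120 N, or if a joint passes its speed limit or range.

## Robot

A 6-joint arm with a two-finger parallel gripper is mounted at the origin on the work surface. World frame = base frame: x ahead of the robot, y to its left, z up, the work surface at z = 0. Lengths are in m, angles in rad, forces in N, time in s.
With the tool pointing down it reaches from about 0.3 to 0.875 m from the base axis. Payload 6.4 kg.
Tool frame: the origin (TCP) lies between the finger pads; the fingertips stand 19 mm ahead of it and the grasp point (between the pads) is the TCP; z points along the fingers, y is the direction in which the jaws open and shut (so a half turn about z gives the same grasp; the last joint's range is limited). The gripper opens to 85 mm and grips with 20 to 120 N. Pads are 22 mm wide; open, the fingers measure 114 mm over their backs; the gripper's body (76 mm by 85 mm) begins 54 mm behind the grasp point. The pads swing forward as they close: fully open they stand 13 mm farther back than shut.
Start: joints at [1.106, 0.181, 1.607, -0, 1.354, -0.206], TCP at [0.147, 0.556, 0.25] pointing down, gripper open.
Joint ranges: [-2.99, 2.99], [-0.89, 2.07], [0.3, 2.58], [-1.14, 4.28], [0, 2.63], [-3.12, 3.12]. Speed limits (rad/s): [2.57, 2.57, 3.01, 3.14, 3.14, 3.14].

## Interface

Orientations are given as a unit quaternion [w, x, y, z].
In Python, from bench import * gives the robot as it stands.
- The arm moves only by the tool apply_moves, never from a script. Its argument "moves" is a list that holds one entry, the list of rows, each a list of 7 numbers: the shift along the tool's x, y, z in cm, then the turn, a rotation vector about the tool's x, y, z in rad, then the opening, from 0 (shut) to 1 (fully open). A call has 1 to 8 rows; each row is the pose to reach, as a shift and turn from the pose commanded when the call began, along the tool's axes at that moment; what a row does not reach only later rows make up. A row lasts 1/10 s, in which the tool goes at most 50 mm and 8.59 degrees, less where a joint would pass 70% of its speed; a pose out of reach is approached as far as the arm can. A call with a gripper value outside its range is refused whole. The fingers move at their own pace and stop on an object; the grip force is fixed at half the most. Time passes only in rows, so rows that repeat a pose let the fingers close. It gives the time, the measured TCP pose, the force and the opening at its end, in the units of the state.
- get_obs(): the state, without advancing time (a new reading comes with each control period).
- camera(name): name is "side" or "top" or "wrist"; returns the picture (480x640x3 uint8, red, green, blue); there is no depth.
- get_calibration(name): a dict with "vertical_fov" (degrees; the focal length in pixels is half the picture's height over the tangent of half this angle, whatever the lens; pixels are square), "cx", "cy" (the principal point, pixels), "R" (3x3) and "t" (3): a world point X has camera coordinates R X + t. Camera axes: x right, y down, z forward; pixel columns grow to the right and rows downward; lengths in m; the calibration is good to about 2 mm. A picture is of the moment at which its call begins: read the wrist's pose just before it. get_calibration takes no time and is no camera call; for the wrist camera it gives the pose at the moment of the call.
- hand_in(): hands the job in, once; it reports no verdict.
The state is a dict: "time_s": time; "q": joint angles; "dq": joint speeds; "joint_efforts": joint torques, N m; "eef_pos": TCP position; "eef_rot": TCP orientation; "wrist_force": force on the tool from outside, world axes, zero at the start; "torque": the same for the moment, N m; "opening": opening from 0.0 (shut) to 1.0 (fully open).
Only numpy, scipy, OpenCV 4.12 (cv2) and the standard library are available. Lean on these libraries where they do the work, as an engineer would, in place of code of your own. Each camera call takes 0.05 s, during which the arm holds its last target. There are 200 camera calls.

## Working session

There is one attempt and no reset: what is moved stays moved. The work goes in short steps, Python scripts to look and compute and a tool call to move; the robot and the scene stay as the last step left them, time stands still between calls to the robot, and variables do not carry over. Pictures are saved under pics/ and viewed, about 12 in all and at most 16, crops included, and the job is handed in when it is done.

Besides the shell and the picture viewer there is one more tool, called after "Emit:" by a JSON object that holds its "api" and its "payload", one argument or row to a line. apply_moves: Moves the arm, as the interface text tells. Its arguments: {"type":"object","properties":{"moves":{"type":"array","items":{"type":"array","items":{"type":"array","items":{"type":"number"}}}}},"required":["moves"]}

```bash
mkdir -p pics; python3 - <<'E'
from bench import *
import cv2
o=get_obs();print({k:(v if isinstance(v,(int,float)) else [round(float(a),3) for a in v]) for k,v in o.items()})
for n in("top","side"):
    c=get_calibration(n);print(n,c)
    cv2.imwrite(f"pics/{n}0.png",camera(n)[:,:,::-1])
E
```

```text
{'time_s': 0.0, 'q': [1.106, 0.182, 1.608, -0.0, 1.354, -0.206], 'dq': [-0.001, -0.0, 0.002, 0.0, -0.001, -0.0], 'joint_efforts': [0.001, -44.487, -35.134, -0.0, 0.009, -0.0], 'eef_pos': [0.147, 0.555, 0.249], 'eef_rot': [-0.0, 0.129, 0.992, -0.001], 'wrist_force': [0.155, 1.575, 0.435], 'torque': [0.026, -0.001, 0.005], 'opening': 0.9969449673417038}
top {'vertical_fov': 52.119933774572154, 'cx': 311.33890173685995, 'cy': 242.6859538148239, 'R': array([[-0.01222571, -0.99925423,  0.0366266 ],
       [-0.98557052,  0.00585777, -0.16916391],
       [ 0.16882321, -0.03816625, -0.98490713]]), 't': array([0.00118922, 0.5282249 , 0.75451586])}
side {'vertical_fov': 46.145892124807645, 'cx': 308.7687736008647, 'cy': 235.04429602222024, 'R': array([[ 0.77697195, -0.62928965,  0.01758183],
       [-0.43600908, -0.55805779, -0.70602237],
       [ 0.45410424,  0.54089374, -0.70797126]]), 't': array([-0.40203728,  0.27546372,  0.89268476])}
```

View pics/top0.png

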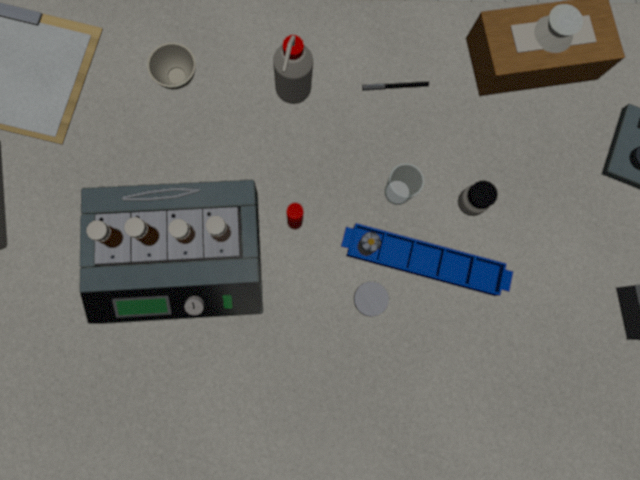

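View pics/side0.png

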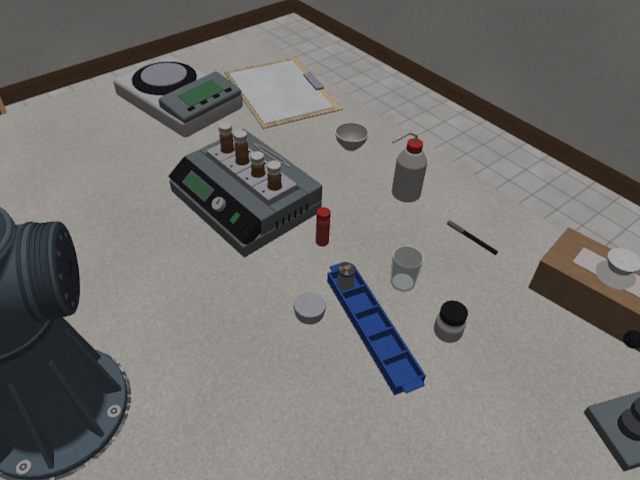

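The top view shows the bath at left, with four vials whose caps are near (98,228), (135,228), (178,230) and (215,227). The blue tray is at right with the can at (370,243). A red look-alike stands at (295,215), between the two, and is to be left alone. I'll enlarge both areas.

```bash
cat >h.py <<'E'
from bench import *
import cv2, numpy as np
def K(c): f=240/np.tan(np.radians(c["vertical_fov"])/2); return f
def proj(c,X):
    p=np.asarray(X)@c["R"].T+c["t"]; return p[...,:2]/p[...,2:]*K(c)+[c["cx"],c["cy"]]
def back(c,uv,z):
    d=np.array([(uv[0]-c["cx"])/K(c),(uv[1]-c["cy"])/K(c),1])@c["R"]; o=-c["t"]@c["R"]
    return o+d*(z-o[2])/d[2]
E
python3 - <<'E'
import cv2
im=cv2.imread("pics/top0.png")
cv2.imwrite("pics/bath.png",cv2.resize(im[175:325,75:275],None,fx=4,fy=4,interpolation=cv2.INTER_CUBIC))
cv2.imwrite("pics/tray.png",cv2.resize(im[180:330,325:525],None,fx=4,fy=4,interpolation=cv2.INTER_CUBIC))
from h import *
c=get_calibration("top");print("cam",-c["t"]@c["R"])
for u in[(50,50),(600,50),(320,240),(50,400)]:print(back(c,u,0))
c=get_calibration("wrist");print(c)
E
```

```text
cam [0.39323765 0.02689116 0.83244109]
[0.89225205 0.4632122  0.        ]
[ 0.90237263 -0.55613912  0.        ]
[ 5.40538365e-01 -2.03743573e-02  1.11022302e-16]
[0.28268901 0.41677402 0.        ]
{'vertical_fov': 63.475546592812165, 'cx': 319.5759155911994, 'cy': 235.17068084855708, 'R': array([[ 0.25417504,  0.96715648, -0.00184201],
       [ 0.91411655, -0.23961287,  0.32707279],
       [ 0.3158892 , -0.08481755, -0.94499735]]), 't': array([-0.57391305, -0.04499693,  0.38252636])}
```

View pics/bath.png

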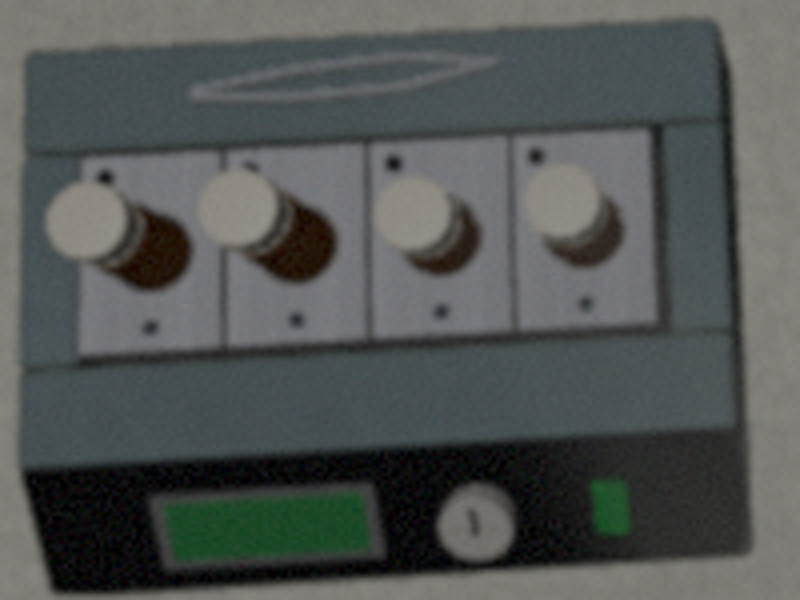

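View pics/tray.png

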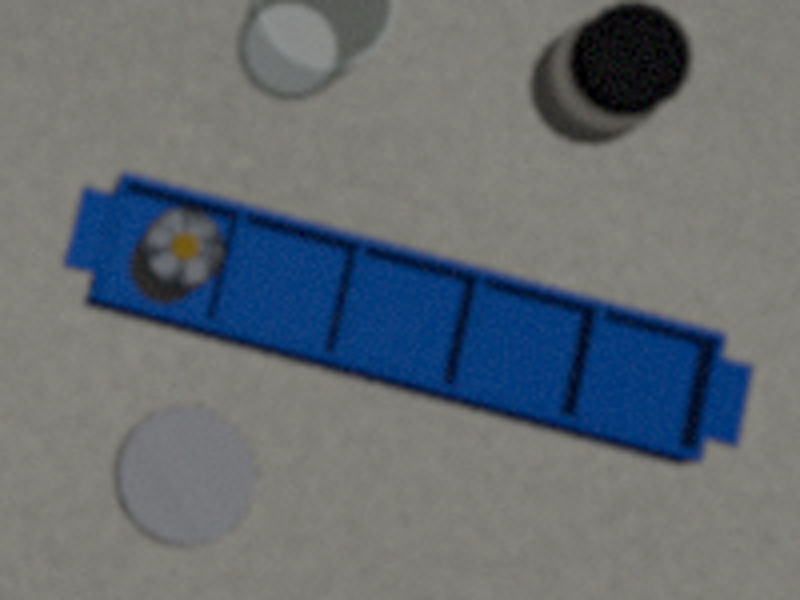

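```bash
cat >m.py <<'E'
from h import *
from scipy.optimize import least_squares
c=get_calibration("top")
P=lambda u,v,o:np.array([(u+.5)/4-.5+o[0],(v+.5)/4-.5+o[1]])
def fit(name,L,W,z,px,o,sg):
    px=np.array([P(u,v,o) for u,v in px])
    loc=np.array(sg)*[W/2,L/2]
    def w(p):
        cs,s=np.cos(p[2]),np.sin(p[2]); return np.c_[p[0]+cs*loc[:,0]-s*loc[:,1],p[1]+s*loc[:,0]+cs*loc[:,1],np.full(len(loc),z)]
    b=[back(c,u,z) for u in px]; m=np.mean(b,0)
    r=least_squares(lambda p:(proj(c,w(p))-px).ravel(),[m[0],m[1],0])
    print(name,r.x,"res",r.fun.round(1), "L,W",np.linalg.norm(b[0]-b[1]),np.linalg.norm(b[2]-b[3]),np.linalg.norm(b[0]-b[2]),np.linalg.norm(b[1]-b[3]));return r.x
S=[(1,1),(1,-1),(-1,1),(-1,-1)]
B=fit("bath",.214,.075,.095,[(80,157),(652,129),(80,355),(658,327)],(75,175),S)
T=fit("tray",.264,.056,.026,[(122,177),(723,335),(90,299),(694,457)],(325,180),S)
rot=lambda a,y:np.array([-np.sin(a)*y,np.cos(a)*y])
caps=[(87,220),(240,208),(412,214),(564,202)]
for i,y in enumerate((.081,.027,-.027,-.081)):
    xy=B[:2]+rot(B[2],y); u=P(*caps[i],(75,175))
    e=[np.linalg.norm(proj(c,np.r_[xy,.063+h])-u) for h in(.078,.086,.094,.102)]
    print("well",i,xy.round(4),"err px per vial",np.round(e,1), [back(c,u,.063+h)[:2].round(3) for h in(.078,.086,.094,.102)][int(np.argmin(e))])
for y in(.104,.052,0,-.052,-.104):print("cell",y,(T[:2]+rot(T[2],y)).round(4))
print("red base",back(c,(296,222),0))
E
python3 m.py
```

```text
bath [0.53287656 0.2167816  0.04566975] res [ 0.8  0.3 -0.4  0.6 -0.  -0.2 -0.3 -0.6] L,W 0.21582694492037902 0.21439407946915504 0.07577390760297646 0.07688636262534453
tray [ 0.50310918 -0.19666876 -0.26715399] res [-1.1 -1.   0.6 -0.6 -1.1  0.2  1.6  1.2] L,W 0.2609964305513155 0.25928856101551717 0.05390725067933928 0.053500156357682974
well 0 [0.5292 0.2977] err px per vial [4.9 2.4 0.1 2.7] [0.529 0.298]
well 1 [0.5316 0.2438] err px per vial [5.9 3.8 1.7 0.5] [0.531 0.243]
well 2 [0.5341 0.1898] err px per vial [0.4 1.6 3.3 5.2] [0.534 0.19 ]
well 3 [0.5366 0.1359] err px per vial [1.1 0.4 1.8 3.3] [0.536 0.135]
cell 0.104 [ 0.5306 -0.0964]
cell 0.052 [ 0.5168 -0.1465]
cell 0 [ 0.5031 -0.1967]
cell -0.052 [ 0.4894 -0.2468]
cell -0.104 [ 0.4757 -0.297 ]
red base [0.57244981 0.02078416 0.        ]
```

Heights fit the caps well: left to right, the bath holds vial_3, vial_4, vial_1, vial_2. I'll grip across the row, with the jaws along the blocks' x.

```bash
cat >g.py <<'E'
import sys
from h import *
from scipy.spatial.transform import Rotation as Rn
W={3:(.5292,.2977),4:(.5314,.2436),1:(.5341,.1898),2:(.5364,.1356)}; C={3:(.5168,-.1465),4:(.5031,-.1967),1:(.4894,-.2468),2:(.4757,-.297)}
BY,TY=.046,-.267
def go(xy,yaw,z):
    o=get_obs();q=o["eef_rot"];R=Rn.from_quat([q[1],q[2],q[3],q[0]])
    y=np.array([np.cos(yaw),np.sin(yaw),0]);zz=np.array([0,0,-1.]);G=Rn.from_matrix(np.c_[np.cross(y,zz),y,zz])
    print("t",round(o["time_s"],2),"pos",np.round(o["eef_pos"],4),"F",np.round(o["wrist_force"],1),"open",round(o["opening"],3))
    print("-> cm",(R.inv().apply(np.r_[xy,z]-o["eef_pos"])*100).round(2),"rot",(R.inv()*G).as_rotvec().round(3))
if __name__=="__main__":
    k,v,z=sys.argv[1],int(sys.argv[2]),float(sys.argv[3])
    go(*((W[v],BY) if k=="w" else (C[v],TY)),z)
E
python3 g.py w 3 .25
```

```text
t 0.1 pos [0.1469 0.5554 0.2495] F [ 0.1 -0.1 -0.5] open 1.006
-> cm [-4.355e+01 -1.513e+01 -4.000e-02] rot [-2.000e-03  1.000e-03  1.266e+00]
```

Emit:
{"api": "apply_moves", "payload": {
  "moves": [
    [[-43.5,-15.1,0,0,0,1.266,1],[-43.5,-15.1,0,0,0,1.266,1],[-43.5,-15.1,0,0,0,1.266,1],[-43.5,-15.1,0,0,0,1.266,1],[-43.5,-15.1,0,0,0,1.266,1],[-43.5,-15.1,0,0,0,1.266,1],[-43.5,-15.1,0,0,0,1.266,1],[-43.5,-15.1,0,0,0,1.266,1]]
  ]
}}

```text
time_s: 0.9
eef_pos: [0.4801, 0.3308, 0.25]
eef_rot: [-0.0, 0.669, 0.743, -0.0]
wrist_force: [1.3, 0.8, -0.4]
opening: 1.001
```

```bash
python3 g.py w 3 .25
```

```text
t 0.9 pos [0.4801 0.3308 0.25  ] F [ 1.3  0.8 -0.4] open 1.001
-> cm [-3.81  4.53 -0.  ] rot [-0.001  0.     0.06 ]
```

Emit:
{"api": "apply_moves", "payload": {
  "moves": [
    [[-3.8,4.5,0,0,0,0.06,0.8],[-3.8,4.5,0,0,0,0.06,0.8],[-3.8,4.5,0,0,0,0.06,0.8],[-3.8,4.5,0,0,0,0.06,0.8]]
  ]
}}

```text
time_s: 1.3
eef_pos: [0.5268, 0.3001, 0.2497]
eef_rot: [-0.001, 0.688, 0.726, -0.001]
wrist_force: [0.2, 0.1, 1.5]
opening: 0.802
```

```bash
python3 g.py w 3 .25; python3 - <<'E'
from h import *
c=get_calibration("wrist");im=camera("wrist")[:,:,::-1].copy()
from g import W
for v,h in((3,.094),(4,.102),(1,.078),(2,.086)):
    u=proj(c,np.r_[W[v],.063+h]);print(v,u)
    if abs(u).max()<2000: cv2.drawMarker(im,tuple(int(a) for a in u.round()),(0,255,0),0,14,1)
cv2.imwrite("pics/w1.png",im)
E
```

```text
t 1.3 pos [0.5268 0.3001 0.2497] F [0.2 0.1 1.5] open 0.802
-> cm [-0.25  0.23 -0.03] rot [-0.002 -0.     0.007]
3 [322.07516845 251.99329603]
4 [320.76029835 336.5421641 ]
1 [320.31685066 380.79696348]
2 [319.41135351 446.56565274]
```

View pics/w1.png

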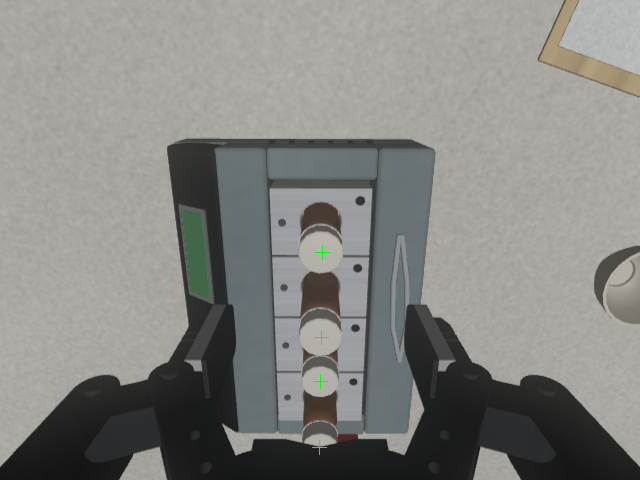

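The wrist view shows my predicted cap centres, the green crosses at (322,252), (321,337), (320,381) and (319,447), falling on the caps. Positions and heights are confirmed, so I descend on vial_3.

Emit:
{"api": "apply_moves", "payload": {
  "moves": [
    [[-0.25,0.23,0,0,0,0.007,0.8],[-0.25,0.23,3,0,0,0.007,0.8],[-0.25,0.23,6,0,0,0.007,0.8],[-0.25,0.23,9,0,0,0.007,0.8],[-0.25,0.23,11,0,0,0.007,0.8],[-0.25,0.23,12.2,0,0,0.007,0.8],[-0.25,0.23,12.2,0,0,0.007,0.8],[-0.25,0.23,12.2,0,0,0.007,0.8]]
  ]
}}

```text
time_s: 2.15
eef_pos: [0.5305, 0.2978, 0.1292]
eef_rot: [0.0, 0.691, 0.723, 0.001]
wrist_force: [0.1, 0.8, 0.6]
opening: 0.804
```

```bash
python3 g.py w 3 .128
```

```text
t 2.15 pos [0.5305 0.2978 0.1292] F [0.1 0.8 0.6] open 0.804
-> cm [-0.01 -0.13  0.12] rot [ 0.001 -0.    -0.   ]
```

Emit:
{"api": "apply_moves", "payload": {
  "moves": [
    [[0,-0.1,0.1,0,0,0,0.8],[0,-0.1,0.1,0,0,0,0.5],[0,-0.1,0.1,0,0,0,0.2],[0,-0.1,0.1,0,0,0,0.2],[0,-0.1,0.1,0,0,0,0.2],[0,-0.1,0.1,0,0,0,0.2],[0,-0.1,0.1,0,0,0,0.2],[0,-0.1,0.1,0,0,0,0.2]]
  ]
}}

```text
time_s: 2.95
eef_pos: [0.5292, 0.2973, 0.1278]
eef_rot: [-0.0, 0.691, 0.723, 0.0]
wrist_force: [-2.4, -0.2, 5.8]
opening: 0.313
```

```bash
python3 g.py w 3 .27
```

```text
t 2.95 pos [0.5292 0.2973 0.1278] F [-2.4 -0.2  5.8] open 0.313
-> cm [  0.04  -0.   -14.22] rot [-0.    -0.    -0.001]
```

Gripped (0.313, about 27 mm). Lifting straight up.

Emit:
{"api": "apply_moves", "payload": {
  "moves": [
    [[0,0,-1,0,0,0,0.2],[0,0,-2.5,0,0,0,0.2],[0,0,-4.5,0,0,0,0.2],[0,0,-7,0,0,0,0.2],[0,0,-10,0,0,0,0.2],[0,0,-13,0,0,0,0.2],[0,0,-14.2,0,0,0,0.2],[0,0,-14.2,0,0,0,0.2]]
  ]
}}

```text
time_s: 3.75
eef_pos: [0.5305, 0.2976, 0.2723]
eef_rot: [0.001, 0.691, 0.723, 0.002]
wrist_force: [0.6, 0.5, -1.4]
opening: 0.316
```

```bash
python3 g.py c 3 .27
```

```text
t 3.75 pos [0.5305 0.2976 0.2723] F [ 0.6  0.5 -1.4] open 0.316
-> cm [-44.3   -3.37   0.14] rot [ 0.005 -0.002  0.312]
```

Emit:
{"api": "apply_moves", "payload": {
  "moves": [
    [[-3,-0.3,0,0,0,0.02,0.2],[-8,-0.6,0,0,0,0.06,0.2],[-13,-1,0,0,0,0.1,0.2],[-18,-1.4,0,0,0,0.14,0.2],[-23,-1.8,0,0,0,0.18,0.2],[-28,-2.2,0,0,0,0.22,0.2],[-32,-2.6,0,0,0,0.26,0.2],[-36,-3,0,0,0,0.3,0.2]]
  ]
}}

```text
time_s: 4.55
eef_pos: [0.5142, -0.0655, 0.2674]
eef_rot: [-0.001, 0.792, 0.611, -0.001]
wrist_force: [0.7, -0.6, -0.8]
opening: 0.315
```

Emit:
{"api": "apply_moves", "payload": {
  "moves": [
    [[0,0,0,0,0,0,0.2],[0,0,0,0,0,0,0.2]]
  ]
}}

```text
time_s: 4.75
eef_pos: [0.5146, -0.0643, 0.2676]
eef_rot: [-0.001, 0.792, 0.611, -0.001]
wrist_force: [0.2, -0.8, -1.6]
opening: 0.317
```

```bash
python3 g.py c 3 .18
```

```text
t 4.75 pos [ 0.5146 -0.0643  0.2676] F [ 0.2 -0.8 -1.6] open 0.317
-> cm [-7.9   2.32  8.75] rot [-0.003 -0.001  0.01 ]
```

Emit:
{"api": "apply_moves", "payload": {
  "moves": [
    [[-2,0.6,0,0,0,0.01,0.2],[-5,1.4,0,0,0,0.01,0.2],[-7.9,2.3,1,0,0,0.01,0.2],[-7.9,2.3,4,0,0,0.01,0.2],[-7.9,2.3,8,0,0,0.01,0.2],[-7.9,2.3,11,0,0,0.01,0.2],[-7.9,2.3,12.7,0,0,0.01,0.2],[-7.9,2.3,12.7,0,0,0.01,0.2]]
  ]
}}

```text
time_s: 5.55
eef_pos: [0.5156, -0.1432, 0.1385]
eef_rot: [-0.004, 0.794, 0.608, -0.001]
wrist_force: [-0.2, 1.7, -1.0]
opening: 0.314
```

```bash
python3 g.py c 3 .0705; python3 - <<'E'
from h import *
cv2.imwrite("pics/w2.png",cv2.resize(camera("side")[190:430,280:480,::-1],None,fx=2.5,fy=2.5,interpolation=2)); cv2.imwrite("pics/w2b.png",camera("wrist")[:,:,::-1])
E
```

```text
t 5.55 pos [ 0.5156 -0.1432  0.1385] F [-0.2  1.7 -1. ] open 0.314
-> cm [-0.3   0.25  6.8 ] rot [-0.007 -0.002  0.004]
```

View pics/w2.png

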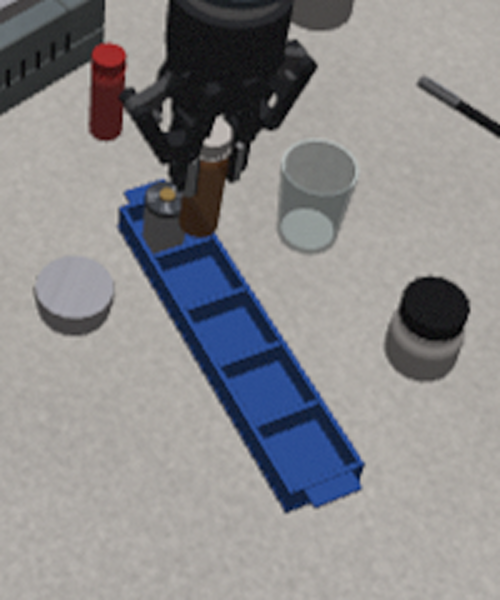

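View pics/w2b.png

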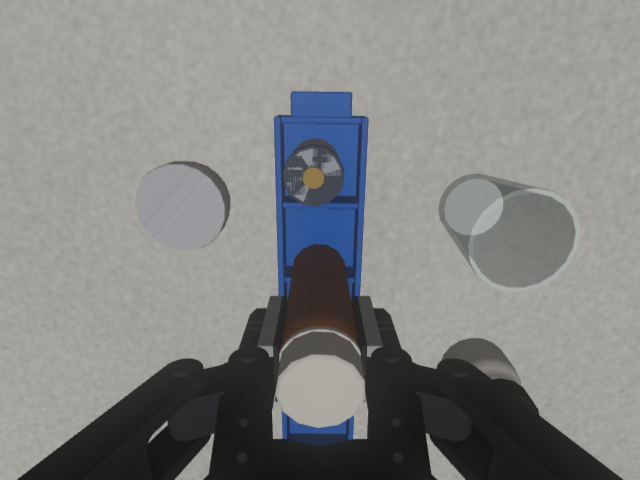

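The vial hangs upright between the pads. The side view shows it at (205,205), by the can at (165,215) and over the second cell, with the beaker clear of the jaws. Lowering it.

Emit:
{"api": "apply_moves", "payload": {
  "moves": [
    [[-0.2,0.2,1.5,-0.005,0,0,0.2],[-0.2,0.2,3,-0.005,0,0,0.2],[-0.2,0.2,4.5,-0.005,0,0,0.2],[-0.2,0.2,5.5,-0.005,0,0,0.2],[-0.2,0.2,6.2,-0.005,0,0,0.2],[-0.2,0.2,6.5,-0.005,0,0,0.2],[-0.2,0.2,6.5,-0.005,0,0,0.2],[-0.2,0.2,6.5,-0.005,0,0,0.2]]
  ]
}}

```text
time_s: 6.45
eef_pos: [0.5197, -0.1487, 0.0779]
eef_rot: [0.002, 0.794, 0.608, 0.002]
wrist_force: [-0.6, -0.1, -0.9]
opening: 0.314
```

```bash
python3 g.py c 3 .070
```

```text
t 6.45 pos [ 0.5197 -0.1487  0.0779] F [-0.6 -0.1 -0.9] open 0.314
-> cm [ 0.14 -0.34  0.79] rot [0.006 0.    0.002]
```

Emit:
{"api": "apply_moves", "payload": {
  "moves": [
    [[0,0,0,0,0,0,0.2],[0,-0.2,0.3,0.005,0,0,0.2],[0,-0.2,0.3,0.005,0,0,0.2],[0,-0.2,0.3,0.005,0,0,0.2]]
  ]
}}

```text
time_s: 6.85
eef_pos: [0.5172, -0.1479, 0.0742]
eef_rot: [-0.0, 0.794, 0.607, -0.0]
wrist_force: [0.5, 0.6, 0.2]
opening: 0.311
```

```bash
python3 g.py c 3 .070;python3 g.py c 3 .070
```

```text
t 6.85 pos [ 0.5172 -0.1479  0.0742] F [0.5 0.6 0.2] open 0.311
-> cm [ 0.13 -0.07  0.42] rot [-0.    -0.     0.002]
t 6.85 pos [ 0.5172 -0.1479  0.0742] F [0.5 0.6 0.2] open 0.311
-> cm [ 0.13 -0.07  0.42] rot [-0.    -0.     0.002]
```

Emit:
{"api": "apply_moves", "payload": {
  "moves": [
    [[0.1,0,0.2,0,0,0,0.2],[0.1,0,0.3,0,0,0,0.2],[0.1,0,0.4,0,0,0,0.2],[0.1,0,0.4,0,0,0,0.2],[0.1,0,0.4,0,0,0,0.2]]
  ]
}}

```text
time_s: 7.35
eef_pos: [0.5176, -0.147, 0.0702]
eef_rot: [-0.0, 0.794, 0.608, -0.0]
wrist_force: [0.2, 0.1, -0.1]
opening: 0.311
```

```bash
python3 g.py c 3 .070
```

```text
t 7.35 pos [ 0.5176 -0.147   0.0702] F [ 0.2  0.1 -0.1] open 0.311
-> cm [ 0.03 -0.09  0.02] rot [-0.    -0.     0.002]
```

Emit:
{"api": "apply_moves", "payload": {
  "moves": [
    [[0,0,0.1,0,0,0,0.2],[0,0,0.1,0,0,0,0.2],[0,0,0.1,0,0,0,0.2]]
  ]
}}

```text
time_s: 7.65
eef_pos: [0.5178, -0.1471, 0.0698]
eef_rot: [0.0, 0.794, 0.608, 0.0]
wrist_force: [-1.1, 0.4, 5.7]
opening: 0.315
```

Contact with the cell floor at 5.7 N. Releasing part way, then going up.

Emit:
{"api": "apply_moves", "payload": {
  "moves": [
    [[0,0,0,0,0,0,0.36],[0,0,0,0,0,0,0.45],[0,0,0,0,0,0,0.55],[0,0,0,0,0,0,0.55],[0,0,-1,0,0,0,0.55],[0,0,-4,0,0,0,0.55],[0,0,-8,0,0,0,0.55],[0,0,-13,0,0,0,0.55]]
  ]
}}

```text
time_s: 8.45
eef_pos: [0.5163, -0.1464, 0.1997]
eef_rot: [-0.002, 0.794, 0.607, -0.001]
wrist_force: [0.8, -0.8, 0.2]
opening: 0.546
```

Emit:
{"api": "apply_moves", "payload": {
  "moves": [
    [[0,0,-3,0,0,0,0.8],[0,0,-5,0,0,0,0.8],[0,0,-5,0,0,0,0.8]]
  ]
}}

```text
time_s: 8.75
eef_pos: [0.5194, -0.1479, 0.2539]
eef_rot: [0.004, 0.794, 0.608, 0.002]
wrist_force: [0.9, -0.2, -0.3]
opening: 0.802
```

```bash
python3 g.py w 4 .25; python3 - <<'E'
from h import *
cv2.imwrite("pics/w3.png",camera("wrist")[:,:,::-1])
E
```

```text
t 8.75 pos [ 0.5194 -0.1479  0.2539] F [ 0.9 -0.2 -0.3] open 0.802
-> cm [38.1  -9.09  0.25] rot [ 0.007  0.003 -0.311]
```

View pics/w3.png

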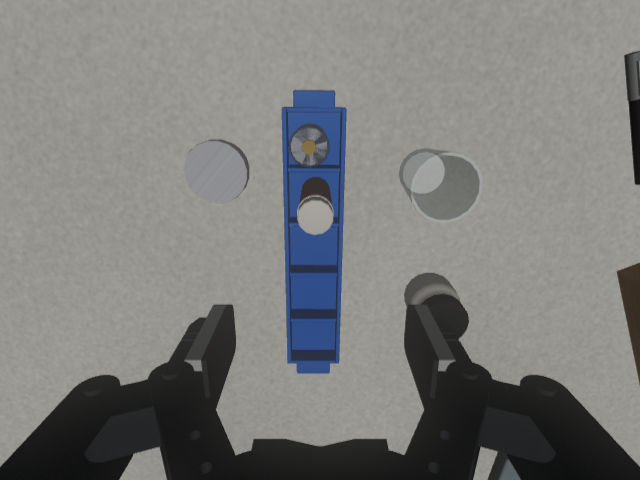

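vial_3 stands upright in the second cell at (315,210) and the can at (309,145) hasn't moved. Next is vial_4.

Emit:
{"api": "apply_moves", "payload": {
  "moves": [
    [[5,-1,0,0,0,-0.04,0.8],[10,-2.2,0,0,0,-0.08,0.8],[15,-3.5,0,0,0,-0.12,0.8],[20,-4.8,0,0,0,-0.16,0.8],[25,-6,0,0,0,-0.2,0.8],[30,-7.2,0,0,0,-0.25,0.8],[34,-8.2,0,0,0,-0.29,0.8],[37,-9,0,0,0,-0.311,0.8]]
  ]
}}

```text
time_s: 9.6
eef_pos: [0.5261, 0.2368, 0.2474]
eef_rot: [-0.001, 0.689, 0.724, -0.001]
wrist_force: [0.4, -0.9, 0.4]
opening: 0.806
```

Emit:
{"api": "apply_moves", "payload": {
  "moves": [
    [[0,0,0,0,0,0,0.8],[0,0,0,0,0,0,0.8]]
  ]
}}

```text
time_s: 9.8
eef_pos: [0.5266, 0.2339, 0.2475]
eef_rot: [-0.001, 0.69, 0.724, -0.001]
wrist_force: [-0.4, -0.0, 0.6]
opening: 0.803
```

```bash
python3 g.py w 4 .132
```

```text
t 9.8 pos [0.5266 0.2339 0.2475] F [-0.4 -0.   0.6] open 0.803
-> cm [ 0.96  0.56 11.55] rot [-0.003  0.001  0.002]
```

Emit:
{"api": "apply_moves", "payload": {
  "moves": [
    [[1,0.5,0,0,0,0,0.8],[1,0.5,3,0,0,0,0.8],[1,0.5,6,0,0,0,0.8],[1,0.5,9,0,0,0,0.8],[1,0.5,11,0,0,0,0.8],[1,0.5,11.6,0,0,0,0.8],[1,0.5,11.6,0,0,0,0.8],[1,0.5,11.6,0,0,0,0.8]]
  ]
}}

```text
time_s: 10.6
eef_pos: [0.5332, 0.2436, 0.1345]
eef_rot: [0.0, 0.691, 0.723, 0.001]
wrist_force: [0.4, -0.5, -0.6]
opening: 0.799
```

```bash
python3 g.py w 4 .132
```

```text
t 10.6 pos [0.5332 0.2436 0.1345] F [ 0.4 -0.5 -0.6] open 0.799
-> cm [ 0.   -0.18  0.25] rot [ 0.002 -0.    -0.001]
```

Emit:
{"api": "apply_moves", "payload": {
  "moves": [
    [[0,0,0,0,0,0,0.8],[0,0,0,0,0,0,0.5],[0,0,0,0,0,0,0.2],[0,0,0,0,0,0,0.2],[0,0,0,0,0,0,0.2],[0,0,0,0,0,0,0.2],[0,0,0,0,0,0,0.2]]
  ]
}}

```text
time_s: 11.3
eef_pos: [0.532, 0.244, 0.1337]
eef_rot: [-0.0, 0.691, 0.723, -0.0]
wrist_force: [-3.2, -1.6, 5.9]
opening: 0.316
```

```bash
python3 g.py w 4 .132
```

```text
t 11.3 pos [0.532  0.244  0.1337] F [-3.2 -1.6  5.9] open 0.316
-> cm [-0.04 -0.06  0.17] rot [-0. -0.  0.]
```

Emit:
{"api": "apply_moves", "payload": {
  "moves": [
    [[0,0,-1,0,0,0,0.2],[0,0,-2.5,0,0,0,0.2],[0,0,-4.5,0,0,0,0.2],[0,0,-7,0,0,0,0.2],[0,0,-10,0,0,0,0.2],[0,0,-13,0,0,0,0.2],[0,0,-14,0,0,0,0.2],[0,0,-14,0,0,0,0.2]]
  ]
}}

```text
time_s: 12.1
eef_pos: [0.5333, 0.2441, 0.2758]
eef_rot: [0.001, 0.691, 0.723, 0.002]
wrist_force: [0.8, 0.3, -2.7]
opening: 0.311
```

```bash
python3 g.py c 4 .27
```

```text
t 12.1 pos [0.5333 0.2441 0.2758] F [ 0.8  0.3 -2.7] open 0.311
-> cm [-43.9   -5.05   0.52] rot [ 0.005 -0.002  0.313]
```

Emit:
{"api": "apply_moves", "payload": {
  "moves": [
    [[-3,-0.4,0,0,0,0.02,0.2],[-8,-1,0,0,0,0.06,0.2],[-13,-1.6,0,0,0,0.1,0.2],[-18,-2.1,0,0,0,0.14,0.2],[-23,-2.7,0,0,0,0.18,0.2],[-28,-3.2,0,0,0,0.22,0.2],[-33,-3.8,0,0,0,0.26,0.2],[-38,-4.4,0,0,0,0.3,0.2]]
  ]
}}

```text
time_s: 12.9
eef_pos: [0.5045, -0.137, 0.2714]
eef_rot: [-0.001, 0.791, 0.611, -0.001]
wrist_force: [1.2, 1.1, 0.1]
opening: 0.311
```

Emit:
{"api": "apply_moves", "payload": {
  "moves": [
    [[-2,1,0,0,0,0.013,0.2],[-4,1.4,0,0,0,0.013,0.2],[-4,1.4,0,0,0,0.013,0.2],[-4,1.4,0,0,0,0.013,0.2]]
  ]
}}

```text
time_s: 13.3
eef_pos: [0.5086, -0.1774, 0.2716]
eef_rot: [-0.002, 0.795, 0.606, -0.0]
wrist_force: [0.2, 0.7, -1.0]
opening: 0.316
```

```bash
python3 g.py c 4 .14
```

```text
t 13.3 pos [ 0.5086 -0.1774  0.2716] F [ 0.2  0.7 -1. ] open 0.316
-> cm [-2.03  0.02 13.15] rot [-0.003 -0.001 -0.001]
```

Emit:
{"api": "apply_moves", "payload": {
  "moves": [
    [[-1,0,0,0,0,0,0.2],[-2,0,0,0,0,0,0.2],[-2,0,3,0,0,0,0.2],[-2,0,7,0,0,0,0.2],[-2,0,11,0,0,0,0.2],[-2,0,13,0,0,0,0.2],[-2,0,13,0,0,0,0.2],[-2,0,13,0,0,0,0.2]]
  ]
}}

```text
time_s: 14.1
eef_pos: [0.5043, -0.1972, 0.1438]
eef_rot: [0.0, 0.795, 0.607, 0.0]
wrist_force: [0.7, 0.3, 0.6]
opening: 0.311
```

```bash
python3 g.py c 4 .0787
```

```text
t 14.1 pos [ 0.5043 -0.1972  0.1438] F [0.7 0.3 0.6] open 0.311
-> cm [ 0.02 -0.13  6.51] rot [0. 0. 0.]
```

Emit:
{"api": "apply_moves", "payload": {
  "moves": [
    [[0,0,1.5,0,0,0,0.2],[0,0,3,0,0,0,0.2],[0,0,4.5,0,0,0,0.2],[0,0,5.5,0,0,0,0.2],[0,0,6,0,0,0,0.2],[0,0,6.3,0,0,0,0.2],[0,0,6.3,0,0,0,0.2],[0,0,6.3,0,0,0,0.2]]
  ]
}}

```text
time_s: 14.9
eef_pos: [0.5044, -0.1972, 0.0808]
eef_rot: [0.0, 0.795, 0.607, 0.0]
wrist_force: [0.7, -0.3, -0.6]
opening: 0.316
```

Emit:
{"api": "apply_moves", "payload": {
  "moves": [
    [[0,0,0,0,0,0,0.2],[0,0,0,0,0,0,0.2]]
  ]
}}

```text
time_s: 15.1
eef_pos: [0.5043, -0.1971, 0.0807]
eef_rot: [0.0, 0.795, 0.607, 0.0]
wrist_force: [0.1, 0.1, -1.1]
opening: 0.311
```

```bash
python3 g.py c 4 .0757
```

```text
t 15.1 pos [ 0.5043 -0.1971  0.0807] F [ 0.1  0.1 -1.1] open 0.311
-> cm [ 0.01 -0.13  0.5 ] rot [0.001 0.    0.   ]
```

Emit:
{"api": "apply_moves", "payload": {
  "moves": [
    [[0,-0.1,0.2,0,0,0,0.2],[0,-0.1,0.35,0,0,0,0.2],[0,-0.1,0.45,0,0,0,0.2],[0,-0.1,0.5,0,0,0,0.2],[0,-0.1,0.5,0,0,0,0.2]]
  ]
}}

```text
time_s: 15.6
eef_pos: [0.503, -0.1967, 0.0757]
eef_rot: [-0.0, 0.795, 0.607, -0.0]
wrist_force: [-2.5, 1.2, 5.1]
opening: 0.315
```

Emit:
{"api": "apply_moves", "payload": {
  "moves": [
    [[0,0,0.05,0,0,0,0.2],[0,0,0.05,0,0,0,0.2]]
  ]
}}

```text
time_s: 15.8
eef_pos: [0.503, -0.1967, 0.0757]
eef_rot: [-0.0, 0.795, 0.607, -0.0]
wrist_force: [-4.0, 1.4, 9.8]
opening: 0.314
```

Floor contact. Releasing.

Emit:
{"api": "apply_moves", "payload": {
  "moves": [
    [[0,0,0,0,0,0,0.36],[0,0,0,0,0,0,0.45],[0,0,0,0,0,0,0.55],[0,0,0,0,0,0,0.55],[0,0,-1,0,0,0,0.55],[0,0,-4,0,0,0,0.55],[0,0,-8,0,0,0,0.55],[0,0,-13,0,0,0,0.55]]
  ]
}}

```text
time_s: 16.6
eef_pos: [0.5019, -0.196, 0.2052]
eef_rot: [-0.002, 0.795, 0.607, -0.001]
wrist_force: [0.6, 0.7, -0.5]
opening: 0.55
```

Emit:
{"api": "apply_moves", "payload": {
  "moves": [
    [[0,0,-3,0,0,0,0.8],[0,0,-4.5,0,0,0,0.8],[0,0,-4.5,0,0,0,0.8],[0,0,-4.5,0,0,0,0.8]]
  ]
}}

```text
time_s: 17.0
eef_pos: [0.5024, -0.1963, 0.2483]
eef_rot: [-0.001, 0.795, 0.607, -0.0]
wrist_force: [-1.0, -0.2, -1.2]
opening: 0.802
```

```bash
python3 g.py w 1 .25
```

```text
t 17.0 pos [ 0.5024 -0.1963  0.2483] F [-1.  -0.2 -1.2] open 0.802
-> cm [38.08 -7.13 -0.13] rot [-0.002 -0.001 -0.313]
```

Emit:
{"api": "apply_moves", "payload": {
  "moves": [
    [[5,-0.9,0,0,0,-0.04,0.8],[10,-1.9,0,0,0,-0.08,0.8],[15,-2.8,0,0,0,-0.12,0.8],[20,-3.8,0,0,0,-0.16,0.8],[25,-4.7,0,0,0,-0.2,0.8],[30,-5.6,0,0,0,-0.25,0.8],[35,-6.6,0,0,0,-0.29,0.8],[38,-7.1,0,0,0,-0.313,0.8]]
  ]
}}

```text
time_s: 17.8
eef_pos: [0.533, 0.1913, 0.2466]
eef_rot: [-0.002, 0.69, 0.724, -0.002]
wrist_force: [1.2, -0.2, 0.4]
opening: 0.803
```

Emit:
{"api": "apply_moves", "payload": {
  "moves": [
    [[0,0,0,0,0,0,0.8],[0,0,0,0,0,0,0.8],[0,0,0,0,0,0,0.8]]
  ]
}}

```text
time_s: 18.1
eef_pos: [0.5341, 0.1876, 0.248]
eef_rot: [-0.001, 0.691, 0.723, -0.001]
wrist_force: [-0.2, 0.0, -0.1]
opening: 0.799
```

```bash
python3 g.py w 1 .120
```

```text
t 18.1 pos [0.5341 0.1876 0.248 ] F [-0.2  0.  -0.1] open 0.799
-> cm [ 0.23  0.05 12.8 ] rot [-0.003  0.001 -0.001]
```

Emit:
{"api": "apply_moves", "payload": {
  "moves": [
    [[0.2,0,0,0,0,0,0.8],[0.2,0,3,0,0,0,0.8],[0.2,0,6,0,0,0,0.8],[0.2,0,9,0,0,0,0.8],[0.2,0,11.5,0,0,0,0.8],[0.2,0,12.6,0,0,0,0.8],[0.2,0,12.6,0,0,0,0.8],[0.2,0,12.6,0,0,0,0.8]]
  ]
}}

```text
time_s: 18.9
eef_pos: [0.5356, 0.1902, 0.1248]
eef_rot: [0.0, 0.691, 0.723, 0.001]
wrist_force: [0.4, -0.4, 0.8]
opening: 0.8
```

Emit:
{"api": "apply_moves", "payload": {
  "moves": [
    [[0,0,0,0,0,0,0.8]]
  ]
}}

```text
time_s: 19.0
eef_pos: [0.5361, 0.1905, 0.1255]
eef_rot: [0.001, 0.691, 0.723, 0.001]
wrist_force: [-0.4, -0.0, -0.1]
opening: 0.802
```

```bash
python3 g.py w 1 .120
```

```text
t 19.0 pos [0.5361 0.1905 0.1255] F [-0.4 -0.  -0.1] open 0.802
-> cm [-0.06 -0.2   0.55] rot [ 0.003 -0.    -0.   ]
```

Emit:
{"api": "apply_moves", "payload": {
  "moves": [
    [[0,-0.1,0.4,0,0,0,0.8],[0,-0.1,0.4,0,0,0,0.6],[0,-0.1,0.4,0,0,0,0.4],[0,-0.1,0.4,0,0,0,0.2],[0,-0.1,0.4,0,0,0,0.2],[0,-0.1,0.4,0,0,0,0.2],[0,-0.1,0.4,0,0,0,0.2],[0,-0.1,0.4,0,0,0,0.2]]
  ]
}}

```text
time_s: 19.8
eef_pos: [0.5339, 0.1906, 0.12]
eef_rot: [0.0, 0.691, 0.723, 0.0]
wrist_force: [-1.5, -0.8, 1.5]
opening: 0.314
```

Emit:
{"api": "apply_moves", "payload": {
  "moves": [
    [[0,0,-1,0,0,0,0.2],[0,0,-2.5,0,0,0,0.2],[0,0,-4.5,0,0,0,0.2],[0,0,-7,0,0,0,0.2],[0,0,-10,0,0,0,0.2],[0,0,-13,0,0,0,0.2],[0,0,-15,0,0,0,0.2],[0,0,-15,0,0,0,0.2]]
  ]
}}

```text
time_s: 20.6
eef_pos: [0.5359, 0.1908, 0.2749]
eef_rot: [0.003, 0.691, 0.723, 0.003]
wrist_force: [-0.2, 0.4, -0.8]
opening: 0.315
```

```bash
python3 g.py c 1 .27
```

```text
t 20.6 pos [0.5359 0.1908 0.2749] F [-0.2  0.4 -0.8] open 0.315
-> cm [-43.5   -6.66   0.41] rot [ 0.008 -0.002  0.313]
```

Emit:
{"api": "apply_moves", "payload": {
  "moves": [
    [[-3,-0.5,0,0,0,0.02,0.2],[-8,-1.2,0,0,0,0.06,0.2],[-13,-2,0,0,0,0.1,0.2],[-18,-2.8,0,0,0,0.14,0.2],[-23,-3.5,0,0,0,0.18,0.2],[-28,-4.3,0,0,0,0.22,0.2],[-33,-5,0,0,0,0.26,0.2],[-38,-5.8,0,0,0,0.3,0.2]]
  ]
}}

```text
time_s: 21.4
eef_pos: [0.4928, -0.1895, 0.2693]
eef_rot: [-0.0, 0.792, 0.611, -0.0]
wrist_force: [0.5, 0.9, -0.4]
opening: 0.316
```

Emit:
{"api": "apply_moves", "payload": {
  "moves": [
    [[-2,0.2,0,0,0,0.013,0.2],[-4,0.6,0,0,0,0.013,0.2],[-4,0.6,0,0,0,0.013,0.2],[-4,0.6,0,0,0,0.013,0.2],[-4,0.6,0,0,0,0.013,0.2]]
  ]
}}

```text
time_s: 21.9
eef_pos: [0.4894, -0.227, 0.2694]
eef_rot: [-0.001, 0.795, 0.607, 0.0]
wrist_force: [0.2, -0.1, -0.2]
opening: 0.315
```

```bash
python3 g.py c 1 .14
```

```text
t 21.9 pos [ 0.4894 -0.227   0.2694] F [ 0.2 -0.1 -0.2] open 0.315
-> cm [-1.92  0.53 12.94] rot [-0.001 -0.001  0.001]
```

Emit:
{"api": "apply_moves", "payload": {
  "moves": [
    [[-1,0.2,0,0,0,0,0.2],[-1.9,0.5,0,0,0,0,0.2],[-1.9,0.5,3,0,0,0,0.2],[-1.9,0.5,7,0,0,0,0.2],[-1.9,0.5,11,0,0,0,0.2],[-1.9,0.5,13,0,0,0,0.2],[-1.9,0.5,13,0,0,0,0.2],[-1.9,0.5,13,0,0,0,0.2]]
  ]
}}

```text
time_s: 22.7
eef_pos: [0.4897, -0.2482, 0.1403]
eef_rot: [0.0, 0.795, 0.607, -0.0]
wrist_force: [1.2, -0.2, 0.4]
opening: 0.313
```

```bash
python3 g.py c 1 .067
```

```text
t 22.7 pos [ 0.4897 -0.2482  0.1403] F [ 1.2 -0.2  0.4] open 0.313
-> cm [ 0.13 -0.06  7.33] rot [0. 0. 0.]
```

Emit:
{"api": "apply_moves", "payload": {
  "moves": [
    [[0.1,0,1.5,0,0,0,0.2],[0.1,0,3,0,0,0,0.2],[0.1,0,4.5,0,0,0,0.2],[0.1,0,6,0,0,0,0.2],[0.1,0,7,0,0,0,0.2],[0.1,0,7.3,0,0,0,0.2],[0.1,0,7.3,0,0,0,0.2],[0.1,0,7.3,0,0,0,0.2]]
  ]
}}

```text
time_s: 23.5
eef_pos: [0.4899, -0.247, 0.0672]
eef_rot: [0.0, 0.795, 0.607, 0.0]
wrist_force: [0.6, -0.4, -0.8]
opening: 0.317
```

Emit:
{"api": "apply_moves", "payload": {
  "moves": [
    [[0,0,0,0,0,0,0.2],[0,0,0,0,0,0,0.2]]
  ]
}}

```text
time_s: 23.7
eef_pos: [0.49, -0.247, 0.0674]
eef_rot: [0.001, 0.795, 0.607, 0.0]
wrist_force: [-0.4, -0.1, -0.6]
opening: 0.316
```

```bash
python3 g.py c 1 .062
```

```text
t 23.7 pos [ 0.49   -0.247   0.0674] F [-0.4 -0.1 -0.6] open 0.316
-> cm [ 0.   -0.06  0.54] rot [0.001 0.001 0.   ]
```

Emit:
{"api": "apply_moves", "payload": {
  "moves": [
    [[0,0,0.2,0,0,0,0.2],[0,0,0.35,0,0,0,0.2],[0,0,0.45,0,0,0,0.2],[0,0,0.55,0,0,0,0.2],[0,0,0.55,0,0,0,0.2]]
  ]
}}

```text
time_s: 24.2
eef_pos: [0.4896, -0.2467, 0.062]
eef_rot: [-0.0, 0.795, 0.607, -0.0]
wrist_force: [-3.2, 2.3, 7.1]
opening: 0.314
```

Emit:
{"api": "apply_moves", "payload": {
  "moves": [
    [[0,0,0.05,0,0,0,0.2],[0,0,0.05,0,0,0,0.2]]
  ]
}}

```text
time_s: 24.4
eef_pos: [0.4896, -0.2467, 0.0619]
eef_rot: [-0.0, 0.795, 0.607, -0.0]
wrist_force: [-3.4, 2.1, 11.8]
opening: 0.314
```

Emit:
{"api": "apply_moves", "payload": {
  "moves": [
    [[0,0,0,0,0,0,0.36],[0,0,0,0,0,0,0.45],[0,0,0,0,0,0,0.55],[0,0,0,0,0,0,0.55],[0,0,-1,0,0,0,0.55],[0,0,-4,0,0,0,0.55],[0,0,-8,0,0,0,0.55],[0,0,-13,0,0,0,0.55]]
  ]
}}

```text
time_s: 25.2
eef_pos: [0.4885, -0.2458, 0.1911]
eef_rot: [-0.002, 0.795, 0.607, -0.0]
wrist_force: [0.8, -0.7, 0.4]
opening: 0.553
```

Emit:
{"api": "apply_moves", "payload": {
  "moves": [
    [[0,0,-3,0,0,0,0.8],[0,0,-6,0,0,0,0.8],[0,0,-6,0,0,0,0.8],[0,0,-6,0,0,0,0.8]]
  ]
}}

```text
time_s: 25.6
eef_pos: [0.4899, -0.2469, 0.252]
eef_rot: [0.001, 0.795, 0.607, 0.0]
wrist_force: [-0.2, -0.0, 0.4]
opening: 0.799
```

```bash
python3 g.py w 2 .25
```

```text
t 25.6 pos [ 0.4899 -0.2469  0.252 ] F [-0.2 -0.   0.4] open 0.799
-> cm [38.12 -5.6   0.15] rot [ 0.002  0.001 -0.313]
```

Emit:
{"api": "apply_moves", "payload": {
  "moves": [
    [[5,-0.7,0,0,0,-0.04,0.8],[10,-1.5,0,0,0,-0.08,0.8],[15,-2.2,0,0,0,-0.12,0.8],[20,-3,0,0,0,-0.16,0.8],[25,-3.7,0,0,0,-0.2,0.8],[30,-4.4,0,0,0,-0.25,0.8],[35,-5.2,0,0,0,-0.29,0.8],[38,-5.6,0,0,0,-0.313,0.8]]
  ]
}}

```text
time_s: 26.4
eef_pos: [0.5345, 0.1377, 0.249]
eef_rot: [-0.001, 0.689, 0.724, -0.001]
wrist_force: [0.9, -1.1, 0.5]
opening: 0.802
```

Emit:
{"api": "apply_moves", "payload": {
  "moves": [
    [[0,0,0,0,0,0,0.8],[0,0,0,0,0,0,0.8],[0,0,0,0,0,0,0.8]]
  ]
}}

```text
time_s: 26.7
eef_pos: [0.5353, 0.1337, 0.2497]
eef_rot: [-0.001, 0.691, 0.723, -0.001]
wrist_force: [0.3, 0.0, 1.5]
opening: 0.803
```

```bash
python3 g.py w 2 .122
```

```text
t 26.7 pos [0.5353 0.1337 0.2497] F [0.3 0.  1.5] open 0.803
-> cm [ 0.19  0.15 12.77] rot [-0.002  0.    -0.001]
```

Emit:
{"api": "apply_moves", "payload": {
  "moves": [
    [[0.2,0.1,0,0,0,0,0.8],[0.2,0.1,3,0,0,0,0.8],[0.2,0.1,6,0,0,0,0.8],[0.2,0.1,9,0,0,0,0.8],[0.2,0.1,11.5,0,0,0,0.8],[0.2,0.1,12.7,0,0,0,0.8],[0.2,0.1,12.7,0,0,0,0.8],[0.2,0.1,12.7,0,0,0,0.8]]
  ]
}}

```text
time_s: 27.5
eef_pos: [0.5375, 0.1362, 0.1247]
eef_rot: [0.0, 0.691, 0.723, 0.0]
wrist_force: [0.0, -0.2, -0.4]
opening: 0.801
```

Emit:
{"api": "apply_moves", "payload": {
  "moves": [
    [[0,0,0,0,0,0,0.8]]
  ]
}}

```text
time_s: 27.6
eef_pos: [0.538, 0.1365, 0.1255]
eef_rot: [0.001, 0.691, 0.723, 0.001]
wrist_force: [0.6, -0.9, -1.5]
opening: 0.801
```

```bash
python3 g.py w 2 .122
```

```text
t 27.6 pos [0.538  0.1365 0.1255] F [ 0.6 -0.9 -1.5] open 0.801
-> cm [-0.08 -0.17  0.35] rot [ 0.003  0.    -0.   ]
```

Emit:
{"api": "apply_moves", "payload": {
  "moves": [
    [[0,-0.1,0.2,0,0,0,0.8],[0,-0.1,0.2,0,0,0,0.6],[0,-0.1,0.2,0,0,0,0.4],[0,-0.1,0.2,0,0,0,0.2],[0,-0.1,0.2,0,0,0,0.2],[0,-0.1,0.2,0,0,0,0.2],[0,-0.1,0.2,0,0,0,0.2],[0,-0.1,0.2,0,0,0,0.2]]
  ]
}}

```text
time_s: 28.4
eef_pos: [0.5359, 0.1367, 0.1221]
eef_rot: [0.0, 0.691, 0.723, 0.0]
wrist_force: [-1.1, 0.9, 4.8]
opening: 0.314
```

Emit:
{"api": "apply_moves", "payload": {
  "moves": [
    [[0,0,-1,0,0,0,0.2],[0,0,-2.5,0,0,0,0.2],[0,0,-4.5,0,0,0,0.2],[0,0,-7,0,0,0,0.2],[0,0,-10,0,0,0,0.2],[0,0,-13,0,0,0,0.2],[0,0,-15,0,0,0,0.2],[0,0,-15,0,0,0,0.2]]
  ]
}}

```text
time_s: 29.2
eef_pos: [0.5377, 0.1367, 0.2766]
eef_rot: [0.003, 0.691, 0.723, 0.003]
wrist_force: [0.8, 0.7, 0.7]
opening: 0.313
```

```bash
python3 g.py c 2 .27
```

```text
t 29.2 pos [0.5377 0.1367 0.2766] F [0.8 0.7 0.7] open 0.313
-> cm [-43.04  -8.2    0.6 ] rot [ 0.008 -0.001  0.313]
```

Contact is expected near TCP z 0.064.

Emit:
{"api": "apply_moves", "payload": {
  "moves": [
    [[-3,-0.6,0,0,0,0.02,0.2],[-8,-1.5,0,0,0,0.06,0.2],[-13,-2.5,0,0,0,0.1,0.2],[-18,-3.4,0,0,0,0.14,0.2],[-23,-4.4,0,0,0,0.18,0.2],[-28,-5.3,0,0,0,0.22,0.2],[-33,-6.3,0,0,0,0.26,0.2],[-38,-7.2,0,0,0,0.3,0.2]]
  ]
}}

```text
time_s: 30.0
eef_pos: [0.481, -0.2418, 0.271]
eef_rot: [-0.001, 0.792, 0.611, -0.0]
wrist_force: [0.8, -0.2, -0.6]
opening: 0.31
```

Emit:
{"api": "apply_moves", "payload": {
  "moves": [
    [[-2,0.3,0,0,0,0.013,0.2],[-4,0.6,0,0,0,0.013,0.2],[-4,0.6,0,0,0,0.013,0.2],[-4,0.6,0,0,0,0.013,0.2],[-4,0.6,0,0,0,0.013,0.2]]
  ]
}}

```text
time_s: 30.5
eef_pos: [0.4778, -0.2792, 0.2713]
eef_rot: [-0.001, 0.795, 0.607, 0.0]
wrist_force: [0.3, -0.4, -0.8]
opening: 0.312
```

```bash
python3 g.py c 2 .14
```

```text
t 30.5 pos [ 0.4778 -0.2792  0.2713] F [ 0.3 -0.4 -0.8] open 0.312
-> cm [-1.78  0.27 13.13] rot [-0.001 -0.001  0.001]
```

Emit:
{"api": "apply_moves", "payload": {
  "moves": [
    [[-1,0.1,0,0,0,0,0.2],[-1.8,0.2,0,0,0,0,0.2],[-1.8,0.2,3,0,0,0,0.2],[-1.8,0.2,7,0,0,0,0.2],[-1.8,0.2,11,0,0,0,0.2],[-1.8,0.2,13.1,0,0,0,0.2],[-1.8,0.2,13.1,0,0,0,0.2],[-1.8,0.2,13.1,0,0,0,0.2]]
  ]
}}

```text
time_s: 31.3
eef_pos: [0.4753, -0.2987, 0.1413]
eef_rot: [0.0, 0.795, 0.607, -0.0]
wrist_force: [0.3, 0.4, 1.1]
opening: 0.315
```

```bash
python3 g.py c 2 .069
```

```text
t 31.3 pos [ 0.4753 -0.2987  0.1413] F [0.3 0.4 1.1] open 0.315
-> cm [ 0.18 -0.01  7.23] rot [0. 0. 0.]
```

Emit:
{"api": "apply_moves", "payload": {
  "moves": [
    [[0.2,0,1.5,0,0,0,0.2],[0.2,0,3,0,0,0,0.2],[0.2,0,4.5,0,0,0,0.2],[0.2,0,6,0,0,0,0.2],[0.2,0,7,0,0,0,0.2],[0.2,0,7.2,0,0,0,0.2],[0.2,0,7.2,0,0,0,0.2],[0.2,0,7.2,0,0,0,0.2]]
  ]
}}

```text
time_s: 32.1
eef_pos: [0.4759, -0.2967, 0.0692]
eef_rot: [0.0, 0.795, 0.607, 0.0]
wrist_force: [-0.6, 0.3, -0.1]
opening: 0.311
```

Emit:
{"api": "apply_moves", "payload": {
  "moves": [
    [[0,0,0,0,0,0,0.2],[0,0,0,0,0,0,0.2]]
  ]
}}

```text
time_s: 32.3
eef_pos: [0.476, -0.2967, 0.0695]
eef_rot: [0.001, 0.795, 0.607, 0.0]
wrist_force: [0.4, 0.8, -0.9]
opening: 0.309
```

```bash
python3 g.py c 2 .064
```

```text
t 32.3 pos [ 0.476  -0.2967  0.0695] F [ 0.4  0.8 -0.9] open 0.309
-> cm [-0.04 -0.02  0.55] rot [0.001 0.001 0.   ]
```

Emit:
{"api": "apply_moves", "payload": {
  "moves": [
    [[0,0,0.2,0,0,0,0.2],[0,0,0.35,0,0,0,0.2],[0,0,0.45,0,0,0,0.2],[0,0,0.55,0,0,0,0.2],[0,0,0.55,0,0,0,0.2]]
  ]
}}

```text
time_s: 32.8
eef_pos: [0.4756, -0.2964, 0.0642]
eef_rot: [-0.0, 0.795, 0.607, -0.0]
wrist_force: [-3.0, 2.8, 8.0]
opening: 0.312
```

Emit:
{"api": "apply_moves", "payload": {
  "moves": [
    [[0,0,0.05,0,0,0,0.2],[0,0,0.05,0,0,0,0.2]]
  ]
}}

```text
time_s: 33.0
eef_pos: [0.4756, -0.2964, 0.0641]
eef_rot: [-0.0, 0.795, 0.607, -0.0]
wrist_force: [-4.2, 3.4, 12.1]
opening: 0.309
```

Emit:
{"api": "apply_moves", "payload": {
  "moves": [
    [[0,0,0,0,0,0,0.36],[0,0,0,0,0,0,0.45],[0,0,0,0,0,0,0.55],[0,0,0,0,0,0,0.55],[0,0,-1,0,0,0,0.55],[0,0,-4,0,0,0,0.55],[0,0,-8,0,0,0,0.55],[0,0,-13,0,0,0,0.55]]
  ]
}}

```text
time_s: 33.8
eef_pos: [0.4745, -0.2954, 0.1931]
eef_rot: [-0.002, 0.795, 0.607, -0.0]
wrist_force: [0.9, -1.3, -0.5]
opening: 0.554
```

Emit:
{"api": "apply_moves", "payload": {
  "moves": [
    [[-2,-2,-5,0,0,0,0.8],[-6,-5,-10,0,0,0,0.8],[-10,-8,-10,0,0,0,0.8],[-14,-10,-10,0,0,0,0.8],[-14,-10,-10,0,0,0,0.8],[-14,-10,-10,0,0,0,0.8],[-14,-10,-10,0,0,0,0.8]]
  ]
}}

```text
time_s: 34.5
eef_pos: [0.3424, -0.4045, 0.2927]
eef_rot: [-0.0, 0.795, 0.606, 0.0]
wrist_force: [1.3, -0.4, -0.2]
opening: 0.798
```

```bash
python3 - <<'E'
from h import *
o=get_obs();print(o["time_s"],o["wrist_force"])
t=camera("top")[:,:,::-1];s=camera("side")[:,:,::-1]
r=lambda a:cv2.resize(a,(400,400),interpolation=2)
cv2.imwrite("pics/fin.png",np.hstack([r(t[120:320,340:540]),r(s[200:400,270:470])]))
cv2.imwrite("pics/fint.png",t)
E
```

```text
34.5 [ 1.25797106 -0.4488684  -0.21605048]
```

View pics/fin.png

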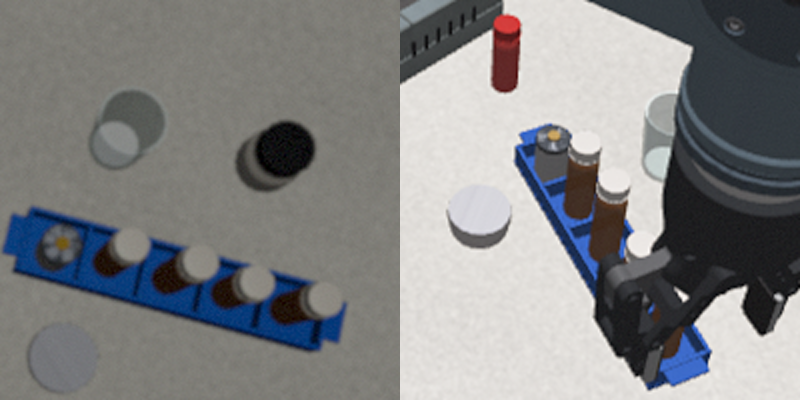

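View pics/fint.png

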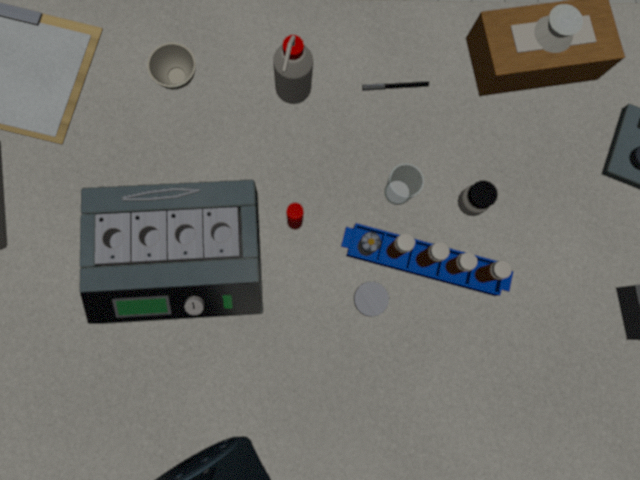

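The bath is empty. All four vials stand upright in cells 2–5, with caps at about (404,243), (438,251), (467,262) and (500,270). The can at (370,243), the red vial at (295,215), the beaker and the jar are all where they were. Handing in.

```bash
python3 -c "
from bench import *
print(hand_in())"
```

```text
the job is handed in; nothing more can be done
None
```

I moved all four vials from the bath into the tray's four empty cells, keeping their left-to-right order: vial_3, vial_4, vial_1, vial_2. I lowered each one until it touched the cell floor (about 6–12 N at the wrist) before letting go, and handed in at about 34.5 s of the 112 s allowed.

- **Order:** the vial heights read from the top image gave this order, and the wrist camera view agreed before the first grasp.
- **Last top view:** the bath is empty and the four vials stand upright, one to a cell. The steel can, red look-alike, beaker and jar have not moved.
- **Last side view:** the gripper partly hid the two right-hand vials, so for those two I relied on the top view and the contact forces.
- **Disagreement:** the tray measured about 4 mm short of its stated length in the image, well inside the 10 mm clearance in each cell. No check failed.

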